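# Close the sensor cases with their own covers

## Task

Put each of the three sensor cases' own cover on it by colour: red on red, blue on blue, yellow on yellow (the red cover now sits on the blue case by mistake, so take it off first). Press or lower each cover fully home, squarely and flush all round, with the cases left upright on the bench. Leave the spare white cover and everything else on the bench where it is.

Things in the scene. Friction and masses are not known exactly. Their poses are not given: they have to be found in the camera images.
- base_red: open red plastic case, green circuit board low inside, loose on the bench, 0.2 kg; outside 64 (x) x 44 (y) x 30 mm high, walls 3, opening 58 x 38. Origin: centre of the underside; z up, x along the long side; any yaw; half-turn symmetrical. Uncovered at the start. Sizes in mm.
- cover_red: red cover, 45 g: slab 67 (x) x 47 (y) x 9 mm, round black window in the middle; under it a plug 6 deep, 55 x 35, its lower 3 51 x 31. Origin: centre of the plug's underside, 6 below the slab; z up; half-turn symmetrical. Fits every case; fully home its origin is 24 above the case's. At first it is fully home on the blue case, the wrong one. Sizes in mm.
- base_blue: open blue plastic case, green circuit board low inside, loose on the bench, 0.2 kg; outside 64 (x) x 44 (y) x 30 mm high, walls 3, opening 58 x 38. Origin: centre of the underside; z up, x along the long side; any yaw; half-turn symmetrical. At the start the red cover sits on it, fully home. Sizes in mm.
- cover_blue: blue cover, 45 g: slab 67 (x) x 47 (y) x 9 mm, round black window in the middle; under it a plug 6 deep, 55 x 35, its lower 3 51 x 31. Origin: centre of the plug's underside, 6 below the slab; z up; half-turn symmetrical. Fits every case; fully home its origin is 24 above the case's. At first it lies plug down on the bench, any yaw. Sizes in mm.
- base_yellow: open yellow plastic case, green circuit board low inside, loose on the bench, 0.2 kg; outside 64 (x) x 44 (y) x 30 mm high, walls 3, opening 58 x 38. Origin: centre of the underside; z up, x along the long side; any yaw; half-turn symmetrical. Uncovered at the start. Sizes in mm.
- cover_yellow: yellow cover, 45 g: slab 67 (x) x 47 (y) x 9 mm, round black window in the middle; under it a plug 6 deep, 55 x 35, its lower 3 51 x 31. Origin: centre of the plug's underside, 6 below the slab; z up; half-turn symmetrical. Fits every case; fully home its origin is 24 above the case's. At first it lies plug down on the bench, any yaw. Sizes in mm.
- cover_white: spare white cover, 45 g: slab 67 (x) x 47 (y) x 9 mm, round black window in the middle; under it a plug 6 deep, 55 x 35, its lower 3 51 x 31. Origin: centre of the plug's underside, 6 below the slab; z up; half-turn symmetrical. Fits every case; fully home its origin is 24 above the case's. At first it lies plug down on the bench, any yaw. It has no case: leave it alone. Sizes in mm.
- spool: upright silver spool of solder with grey flange, diameter 51, 45 high, loose. Origin: centre of its underside. Leave it alone. Sizes in mm.
- tape: roll of white tape lying flat, outer diameter 56, hole 38, 24 high, loose. Origin: centre of its underside. Leave it alone. Sizes in mm.
- flux_tin: round tin with a brass-coloured lid, diameter 42, 19 high, loose. Origin: centre of its underside. Leave it alone. Sizes in mm.
- heatsink: finned aluminium heatsink, 34 (x) x 24 (y) x 25 high, loose. Origin: centre of its underside. Leave it alone. Sizes in mm.
- clip_stand: small clip stand: red disc foot of diameter 40, a post and a brass clip that reaches 25 out along its x, 51 high in all, loose. Origin: centre of its underside. Leave it alone. Sizes in mm.
- red_bin: empty red parts bin, 75 (x) x 120 (y) x 45 high, loose. Origin: centre of its underside. Leave it alone. Sizes in mm.
- screwdriver: screwdriver with orange handle lying on the bench near the robot, about 160 long along its x, under 35 thick, loose. Origin: about its middle, on the bench. Leave it alone. Sizes in mm.
- swab_cup: paper-coloured cup of swabs at the back, fixed, diameter 66, swabs up to 135 high. Origin: centre of its underside. Sizes in mm.
- multimeter: black multimeter lying flat at the left, fixed, 170 (x) x 85 (y) x 43 high with its dial. Origin: centre of its underside. Sizes in mm.
- helping_hand: helping-hand clamp stand at the right, fixed, dark foot 60 x 50, cross bar with clips 140 long along its x, 110 high. Origin: centre of its underside. Sizes in mm.
There are look-alikes about, which are no part of the job. What is shaped like the cover_yellow but brown or turquoise is not meant.

How it is judged:
By the outcome, as a careful person would: the job done as asked, in the order asked, and still so for the second after the job is handed in, with the robot touching nothing.
It also fails if it takes over 69 s, if anything falls off the work surface, if the arm or the gripper's body presses on something with over 40 N, if the wrist force passes 120 N, or if a joint passes its speed limit or range.

## Robot

A 6-joint arm with a two-finger parallel gripper is mounted at the origin on the work surface. World frame = base frame: x ahead of the robot, y to its left, z up, the work surface at z = 0. Lengths are in m, angles in rad, forces in N, time in s.
With the tool pointing down it reaches from about 0.35 to 0.85 m from the base axis. Payload 8.1 kg.
Tool frame: the origin (TCP) lies on the centre line of the jaws, within the pads' length; the fingertips stand 14 mm ahead of it and the grasp point (between the pads) lies 5 mm behind it (manip.finger_overhang is the z of the fingertips in the tool frame, in m); z points along the fingers, y is the line along which they close (so a half turn about z gives the same grasp; the last joint's range is limited). The gripper opens to 93 mm and grips with 3 to 60 N. Pads are 15 mm wide; open, the fingers measure 128 mm over their backs; the gripper's body (75 mm by 188 mm) begins 65 mm behind the grasp point.
Start: joints at [1.154, 0.13, 1.488, -0, 1.523, -0.085], TCP at [0.195, 0.567, 0.233] pointing down, gripper open.
Joint ranges: [-2.96, 2.96], [-0.89, 2.26], [0.02, 2.5], [-1.34, 4.48], [0, 2.73], [-2.66, 2.66]. Speed limits (rad/s): [2.39, 2.39, 2.79, 3.14, 3.14, 3.14].

## Interface

Orientations are given as a unit quaternion [w, x, y, z].
In Python, from cell import manip gives the robot as it stands. The module is installed in compiled form; this text tells all that it offers.
- The arm moves only by the tool play_rows, never from a script. Its argument "moves" is a list of rows, each an object of numbers: "gripper": the opening in per cent of the stroke, from 0 (shut) to 100 (fully open); "dx", "dy", "dz": the shift along the world's x, y, z in m; "wx", "wy", "wz": the turn, a rotation vector about the world's x, y, z in rad. A call has 1 to 10 rows; each row shifts and turns the commanded pose from where the row before left it; what a row does not reach is not made up. A row lasts 1/12 s, in which the tool goes at most 41.7 mm and 7.16 degrees, less where a joint would pass 70% of its speed; a pose out of reach is approached as far as the arm can. A call is refused whole if a number of a shift passes 0.0417 or a number of a turn 0.125, either way. A call with a gripper value outside its range is refused whole. The fingers move at their own pace and stop on an object; the grip force is fixed at half the most. Time passes only in rows, so rows that do not move let the fingers close. It gives the time, the measured TCP pose, the force, the opening and the grip force at its end, in the units of the state.
- manip.observe(): the state, without advancing time (a new reading comes with each control period).
- manip.grab_frame(name): name is "scene" or "top" or "wrist"; returns the picture (400x640x3 uint8, red, green, blue); there is no depth.
- manip.get_calibration(name): a dict with "camera_matrix" (3x3 intrinsics, pixels), "D" ([k1, k2, p1, p2, k3] as OpenCV has them; the pictures are not rectified), "position" and "rotation" of the camera in the world. Camera axes: x right, y down, z forward; pixel columns grow to the right and rows downward; lengths in m; the calibration is good to about 2 mm. A picture is of the moment at which its call begins: read the wrist's pose just before it. get_calibration takes no time and is no camera call; for the wrist camera it gives the pose at the moment of the call.
- manip.hand_in(): hands the job in; it is judged then, once.
Trained networks look in the newest picture that a camera, given by its name, has taken for a name from the list of things; names that differ only in an ending like _2 or _b are one class to them, and where a whole thing is asked for, a point or a joint stands for the part that bears it (a point fixed in the world has none). Each returns a list of dicts, best first, with "p" (0 to 1); they miss things now and then, are a little off and sometimes report something else, mostly with a low value. They report only what shows in the picture. A call takes as long as a camera call. They do not tell look-alikes from the thing itself.
- manip.trace(camera, target): "region" (400x640 bool, what is visible of it).
- manip.spot_point(camera, target): "point" ([x, y, z] in m, in the coordinates of the camera as it stood for that picture, good to about 4 mm: a listed point, or the origin of a listed thing).
The state is a dict: "time_s": time; "joints": joint angles; "qd": joint speeds; "tau": joint torques, N m; "eef_pos": TCP position; "orientation": TCP orientation; "wrist_force": force on the tool from outside, world axes, zero at the start; "wrist_torque": the same for the moment, N m; "opening": opening from 0.0 (shut) to 1.0 (fully open); "finger_force": force on a finger pad.
Only numpy, scipy, OpenCV 4.12 (cv2) and the standard library are available. Lean on these libraries where they do the work, as an engineer would, in place of code of your own. Each camera call takes 0.05 s, during which the arm holds its last target. There are 200 camera calls.

## Working session

There is one attempt and no reset: what is moved stays moved. The work goes in short steps, Python scripts to look and compute and a tool call to move; the robot and the scene stay as the last step left them, time stands still between calls to the robot, and variables do not carry over. Pictures are saved under pics/ and viewed, at most 10 in all, crops included, and the job is handed in when it is done.

Besides the shell and the picture viewer there is one more tool, called after "Call:" by a JSON object that holds its "op" and its "data". play_rows: Moves the arm, as the interface text tells. Its arguments: {"type":"object","properties":{"moves":{"type":"array","items":{"type":"object","properties":{"gripper":{"type":"number"},"dx":{"type":"number"},"dy":{"type":"number"},"dz":{"type":"number"},"wx":{"type":"number"},"wy":{"type":"number"},"wz":{"type":"number"}}}}},"required":["moves"]}

```bash
mkdir -p pics; cat > h.py <<'E'
import numpy as np, cv2
from cell import manip
def snap(n,f=None):
    im=manip.grab_frame(n)
    if f: cv2.imwrite(f'pics/{f}.png',im[...,::-1])
    return im
def ray(c,uv,z):
    K=np.array(c['camera_matrix']);D=np.array(c['D'],float)
    p=cv2.undistortPoints(np.array(uv,float).reshape(-1,1,2),K,D).reshape(-1,2)
    R=np.array(c['rotation']);t=np.array(c['position'])
    d=np.c_[p,np.ones(len(p))]@R.T
    return t+d*((z-t[2])/d[:,2])[:,None]
def proj(c,P):
    R=np.array(c['rotation']);t=np.array(c['position'])
    q=(np.array(P,float)-t)@R
    return cv2.projectPoints(q,np.zeros(3),np.zeros(3),np.array(c['camera_matrix']),np.array(c['D'],float))[0].reshape(-1,2)
def world(c,p): return np.array(c['rotation'])@np.array(p)+np.array(c['position'])
E
python3 - <<'E'
from h import *
np.set_printoptions(precision=4,suppress=True)
a=snap('top','top0');c=manip.get_calibration('top')
print(np.array(c['rotation']).shape,c['position'],c['camera_matrix'])
for n in ['base_red','cover_red','base_blue','cover_blue','base_yellow','cover_yellow','cover_white']:
    for d in manip.spot_point('top',n)[:3]: print(n,round(d['p'],2),world(c,d['point']), proj(c,[world(c,d['point'])]).round())
s=snap('scene','scene0')
print(manip.observe())
E
```

```text
(4,) [ 0.3122 -0.0065  1.0186] [[365.6398   0.     318.3628]
 [  0.     365.6398 195.4875]
 [  0.       0.       1.    ]]Traceback (most recent call last):
  File "<stdin>", line 6, in <module>
  File "h.py", line 17, in world
    def world(c,p): return np.array(c['rotation'])@np.array(p)+np.array(c['position'])
                           ~~~~~~~~~~~~~~~~~~~~~~~^~~~~~~~~~~~
ValueError: matmul: Input operand 1 has a mismatch in its core dimension 0, with gufunc signature (n?,k),(k,m?)->(n?,m?) (size 3 is different from 4)
```

View pics/top0.png

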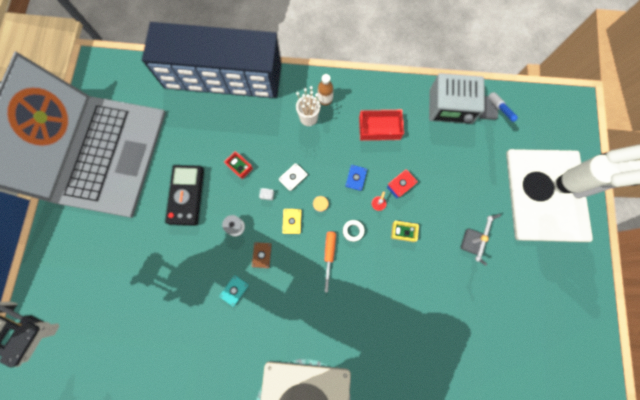

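The top view shows red base (238,165), white cover (293,177), blue cover (356,178), red cover on the blue case (403,183), yellow cover (292,221), yellow base (405,231), and brown/turquoise decoys (261,254) and (234,291).

```bash
sed -i '1a from scipy.spatial.transform import Rotation as Ro' h.py; sed -i "s/manip$/manip as _m\nclass M:\n    def __getattr__(s,k): return getattr(_m,k)\n    def get_calibration(s,n):\n        c=dict(_m.get_calibration(n)); r=np.array(c['rotation']); c['rotation']=Ro.from_quat(r[[1,2,3,0]]).as_matrix() if r.size==4 else r; return c\nmanip=M()/" h.py
python3 - <<'E'
from h import *
np.set_printoptions(precision=4,suppress=True)
c=manip.get_calibration('top'); print(proj(c,[[0,0,0],[.195,.567,.233]]))
for n in ['base_red','cover_red','base_blue','cover_blue','base_yellow','cover_yellow','cover_white']:
    for d in manip.spot_point('top',n)[:3]: print(n,round(d['p'],2),world(c,d['point']), proj(c,[world(c,d['point'])]).round())
a=snap('wrist','wrist0')
w=manip.get_calibration('wrist');o=manip.observe();R=Ro.from_quat(np.array(o['orientation'])[[1,2,3,0]]).as_matrix()
print(o['eef_pos'],R,'cam in tool',R.T@(np.array(w['position'])-o['eef_pos']),R.T@w['rotation'],w['camera_matrix'],w['D'],manip.finger_overhang,o['opening'],o['wrist_force'])
E
```

```text
[[303.6536 412.3121]
 [ 28.8584 318.292 ]]
base_red 0.76 [ 0.6214  0.2482 -0.0004] [[240. 167.]]
cover_red 0.89 [ 0.6049 -0.2125  0.0246] [[400. 184.]]
cover_red 0.58 [ 0.6065 -0.2134  0.0015] [[398. 186.]]
cover_red 0.38 [0.5467 0.1612 0.0034] [[266. 194.]]
base_blue 0.63 [ 0.6083 -0.2139  0.    ] [[398. 185.]]
cover_blue 0.7 [ 0.6185 -0.0866  0.0056] [[355. 177.]]
base_yellow 0.7 [ 0.4715 -0.2274 -0.0004] [[401. 233.]]
base_yellow 0.24 [0.62   0.2499 0.0017] [[239. 167.]]
cover_yellow 0.92 [0.3772 0.1513 0.0028] [[262. 254.]]
cover_yellow 0.86 [0.4776 0.08   0.0009] [[292. 221.]]
cover_yellow 0.84 [0.2744 0.2177 0.0033] [[233. 291.]]
cover_white 0.75 [0.6028 0.09   0.0004] [[293. 178.]]
[0.1954 0.5673 0.2326] [[-0.9455  0.3257 -0.    ]
 [ 0.3257  0.9455 -0.    ]
 [ 0.     -0.     -1.    ]] cam in tool [ 0.0723  0.001  -0.1524] [[ 0.0003 -0.965  -0.2623]
 [ 1.      0.0002  0.0004]
 [-0.0003 -0.2623  0.965 ]] [[317.9662   0.     318.0528]
 [  0.     317.9662 204.7532]
 [  0.       0.       1.    ]] [0.0141 0.     0.     0.     0.    ] 0.014 1.0002889793269354 [-0.6989 -0.0515 -0.0766]
```

View pics/wrist0.png

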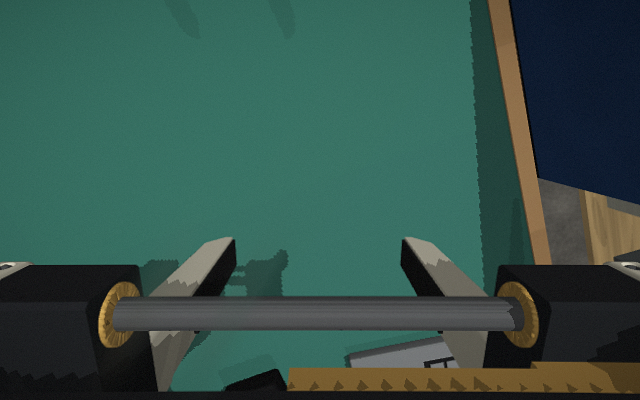

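The wrist camera sees past the jaws, and its image centre is clear. Next I get yaws from the top image.

```bash
cat >> h.py <<'E'
HUE={'red':[(0,8),(172,180)],'blue':[(105,130)],'yellow':[(22,34)]}
def rect(im,c,col,z,near,r=.06):
    "min area rectangle of a colour blob near xy, at height z: centre, sides, yaw of long side"
    h=cv2.cvtColor(im,cv2.COLOR_RGB2HSV);m=np.zeros(h.shape[:2],np.uint8)
    for a,b in HUE[col]: m|=cv2.inRange(h,(a,120,70),(b,255,255))
    v,u=np.nonzero(m);P=ray(c,np.c_[u,v],z)[:,:2]
    k=np.hypot(*(P-near).T)<r; m[v[~k],u[~k]]=0
    n,l,s,_=cv2.connectedComponentsWithStats(m)
    i=1+np.argmax(s[1:,4]); v,u=np.nonzero(l==i)
    P=ray(c,np.c_[u,v],z)[:,:2]; (x,y),(w,hh),a=cv2.minAreaRect((P*1000).astype(np.float32))
    if w<hh: w,hh,a=hh,w,a+90
    return np.array([x,y])/1000,(round(w,1),round(hh,1)),(a+90)%180-90
E
python3 - <<'E'
from h import *
a=snap('top');c=manip.get_calibration('top')
for n,col,z,p in [('base_red','red',.03,(.6214,.248)),('cover_red','red',.039,(.606,-.2125)),('cover_blue','blue',.015,(.6185,-.0866)),('base_yellow','yellow',.03,(.4715,-.2274)),('cover_yellow','yellow',.015,(.4776,.08))]:
    print(n,rect(a,c,col,z,p))
for n in ['clip_stand','flux_tin','tape','heatsink','swab_cup','helping_hand','spool']:
    for d in manip.spot_point('top',n)[:1]: print(n,round(d['p'],2),world(c,d['point']).round(3))
E
```

```text
base_red (array([0.61954138, 0.24628857]), (71.6, 46.1), 52.9722900390625)
cover_red (array([ 0.60554645, -0.21727521]), (68.7, 48.4), -46.5528678894043)
cover_blue (array([ 0.61629095, -0.08957552]), (67.4, 47.8), -9.959434509277344)
base_yellow (array([ 0.47241205, -0.23034189]), (69.1, 47.1), 86.8856201171875)
cover_yellow (array([0.47582117, 0.07943895]), (65.0, 44.6), 5.802297115325928)
clip_stand 0.72 [ 0.548 -0.159  0.002]
flux_tin 0.44 [0.537 0.008 0.002]
tape 0.78 [ 0.46  -0.092 -0.004]
heatsink 0.62 [0.541 0.159 0.002]
swab_cup 0.95 [0.796 0.069 0.004]
helping_hand 0.89 [ 0.464 -0.417 -0.003]
spool 0.92 [ 0.449  0.239 -0.   ]
```

Call:
{"op": "play_rows", "data": {"moves": [{"dx":0.0171,"dy":-0.0327,"dz":-0.0033,"wz":-0.02},{"dx":0.0171,"dy":-0.0327,"dz":-0.0033,"wz":-0.02},{"dx":0.0171,"dy":-0.0327,"dz":-0.0033,"wz":-0.02},{"dx":0.0171,"dy":-0.0327,"dz":-0.0033,"wz":-0.02},{"dx":0.0171,"dy":-0.0327,"dz":-0.0033,"wz":-0.02},{"dx":0.0171,"dy":-0.0327,"dz":-0.0033,"wz":-0.02},{"dx":0.0171,"dy":-0.0327,"dz":-0.0033,"wz":-0.02},{"dx":0.0171,"dy":-0.0327,"dz":-0.0033,"wz":-0.02}]}}

```text
invalid input at $.moves[0]: expected keys gripper, dx, dy, dz, wx, wy, wz
```

Call:
{"op": "play_rows", "data": {"moves": [{"dx":0.0171,"dy":-0.0327,"dz":-0.0033,"wz":-0.02},{"dx":0.0171,"dy":-0.0327,"dz":-0.0033,"wz":-0.02},{"dx":0.0171,"dy":-0.0327,"dz":-0.0033,"wz":-0.02},{"dx":0.0171,"dy":-0.0327,"dz":-0.0033,"wz":-0.02},{"dx":0.0171,"dy":-0.0327,"dz":-0.0033,"wz":-0.02},{"dx":0.0171,"dy":-0.0327,"dz":-0.0033,"wz":-0.02},{"dx":0.0171,"dy":-0.0327,"dz":-0.0033,"wz":-0.02},{"dx":0.0171,"dy":-0.0327,"dz":-0.0033,"wz":-0.02}]}}

```text
invalid input at $.moves[0]: expected keys gripper, dx, dy, dz, wx, wy, wz
```

Call:
{"op": "play_rows", "data": {"moves": [{"dx":0.0171,"dy":-0.0327,"dz":-0.0033,"wz":-0.02},{"dx":0.0171,"dy":-0.0327,"dz":-0.0033,"wz":-0.02},{"dx":0.0171,"dy":-0.0327,"dz":-0.0033,"wz":-0.02},{"dx":0.0171,"dy":-0.0327,"dz":-0.0033,"wz":-0.02},{"dx":0.0171,"dy":-0.0327,"dz":-0.0033,"wz":-0.02},{"dx":0.0171,"dy":-0.0327,"dz":-0.0033,"wz":-0.02},{"dx":0.0171,"dy":-0.0327,"dz":-0.0033,"wz":-0.02},{"dx":0.0171,"dy":-0.0327,"dz":-0.0033,"wz":-0.02},{},{}]}}

```text
invalid input at $.moves[0]: expected keys gripper, dx, dy, dz, wx, wy, wz
```

```bash
cat >> h.py <<'E'
def look(*jobs,f=None):
    o=manip.observe();c=manip.get_calibration('wrist');im=snap('wrist',f)
    R=Ro.from_quat(np.array(o['orientation'])[[1,2,3,0]]).as_matrix()
    print('t',round(o['time_s'],2),'tcp',np.round(o['eef_pos'],4),'xang',np.degrees(np.arctan2(R[1,0],R[0,0])).round(2),'tilt',np.degrees(np.arccos(-R[2,2])).round(2),'open',round(o['opening'],3),'F',np.round(o['wrist_force'],1))
    for col,z,p in jobs:
        p,s,a=rect(im,c,col,z,p); xa=np.degrees(np.arctan2(R[1,0],R[0,0]))
        print(col,p.round(4),s,'yaw',round(a,2),'d',(p-o['eef_pos'][:2]).round(4),'dyaw rad',np.radians((a-xa+90)%180-90).round(4))
E
python3 - <<'E'
from h import *
look(('red',.039,(.6055,-.217)),f='w1')
E
```

```text
t 0.9 tcp [0.1954 0.5673 0.2327] xang 160.99 tilt 0.0 open 1.0 F [-0.3  0.6  0.1]Traceback (most recent call last):
  File "<stdin>", line 2, in <module>
  File "h.py", line 41, in look
    p,s,a=rect(im,c,col,z,p); xa=np.degrees(np.arctan2(R[1,0],R[0,0]))
          ~~~~^^^^^^^^^^^^^^
  File "h.py", line 29, in rect
    v,u=np.nonzero(m);P=ray(c,np.c_[u,v],z)[:,:2]
                        ~~~^^^^^^^^^^^^^^^^
  File "h.py", line 15, in ray
    p=cv2.undistortPoints(np.array(uv,float).reshape(-1,1,2),K,D).reshape(-1,2)
      ~~~~~~~~~~~~~~~~~~~^^^^^^^^^^^^^^^^^^^^^^^^^^^^^^^^^^^^^^^^
cv2.error: OpenCV(4.12.0) /io/opencv/modules/calib3d/src/undistort.dispatch.cpp:347: error: (-215:Assertion failed) CV_IS_MAT(_src) && CV_IS_MAT(_dst) && (_src->rows == 1 || _src->cols == 1) && (_dst->rows == 1 || _dst->cols == 1) && _src->cols + _src->rows - 1 == _dst->rows + _dst->cols - 1 && (CV_MAT_TYPE(_src->type) == CV_32FC2 || CV_MAT_TYPE(_src->type) == CV_64FC2) && (CV_MAT_TYPE(_dst->type) == CV_32FC2 || CV_MAT_TYPE(_dst->type) == CV_64FC2) in function 'cvUndistortPointsInternal'
```

View pics/w1.png

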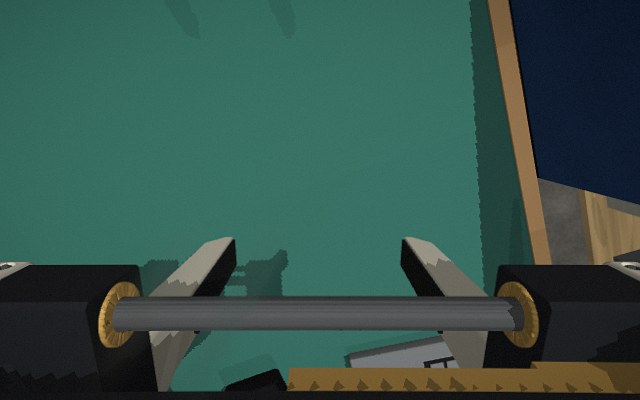

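Every row needs all seven keys; the arm has not moved, and the view is unchanged (empty bench).

Call:
{"op": "play_rows", "data": {"moves": [{"gripper":100,"dx":0.0171,"dy":-0.0327,"dz":-0.0033,"wx":0,"wy":0,"wz":-0.02},{"gripper":100,"dx":0.0171,"dy":-0.0327,"dz":-0.0033,"wx":0,"wy":0,"wz":-0.02},{"gripper":100,"dx":0.0171,"dy":-0.0327,"dz":-0.0033,"wx":0,"wy":0,"wz":-0.02},{"gripper":100,"dx":0.0171,"dy":-0.0327,"dz":-0.0033,"wx":0,"wy":0,"wz":-0.02},{"gripper":100,"dx":0.0171,"dy":-0.0327,"dz":-0.0033,"wx":0,"wy":0,"wz":-0.02},{"gripper":100,"dx":0.0171,"dy":-0.0327,"dz":-0.0033,"wx":0,"wy":0,"wz":-0.02},{"gripper":100,"dx":0.0171,"dy":-0.0327,"dz":-0.0033,"wx":0,"wy":0,"wz":-0.02},{"gripper":100,"dx":0.0171,"dy":-0.0327,"dz":-0.0033,"wx":0,"wy":0,"wz":-0.02}]}}

```text
time_s: 1.62
eef_pos: [0.3327, 0.3042, 0.2063]
orientation: [0.0, 0.244, 0.97, 0.0]
wrist_force: [1.5, 0.4, -0.1]
opening: 0.998
finger_force: 0.0
```

Call:
{"op": "play_rows", "data": {"moves": [{"gripper":100,"dx":0.0171,"dy":-0.0327,"dz":-0.0033,"wx":0,"wy":0,"wz":-0.02},{"gripper":100,"dx":0.0171,"dy":-0.0327,"dz":-0.0033,"wx":0,"wy":0,"wz":-0.02},{"gripper":100,"dx":0.0171,"dy":-0.0327,"dz":-0.0033,"wx":0,"wy":0,"wz":-0.02},{"gripper":100,"dx":0.0171,"dy":-0.0327,"dz":-0.0033,"wx":0,"wy":0,"wz":-0.02},{"gripper":100,"dx":0.0171,"dy":-0.0327,"dz":-0.0033,"wx":0,"wy":0,"wz":-0.02},{"gripper":100,"dx":0.0171,"dy":-0.0327,"dz":-0.0033,"wx":0,"wy":0,"wz":-0.02},{"gripper":100,"dx":0.0171,"dy":-0.0327,"dz":-0.0033,"wx":0,"wy":0,"wz":-0.02},{"gripper":100,"dx":0.0171,"dy":-0.0327,"dz":-0.0033,"wx":0,"wy":0,"wz":-0.02}]}}

```text
time_s: 2.28
eef_pos: [0.4697, 0.0422, 0.18]
orientation: [0.0, 0.321, 0.947, 0.0]
wrist_force: [0.4, 0.1, -0.4]
opening: 0.998
finger_force: 0.0
```

Call:
{"op": "play_rows", "data": {"moves": [{"gripper":100,"dx":0.0171,"dy":-0.0327,"dz":-0.0033,"wx":0,"wy":0,"wz":-0.02},{"gripper":100,"dx":0.0171,"dy":-0.0327,"dz":-0.0033,"wx":0,"wy":0,"wz":-0.02},{"gripper":100,"dx":0.0171,"dy":-0.0327,"dz":-0.0033,"wx":0,"wy":0,"wz":-0.02},{"gripper":100,"dx":0.0171,"dy":-0.0327,"dz":-0.0033,"wx":0,"wy":0,"wz":-0.02},{"gripper":100,"dx":0.0171,"dy":-0.0327,"dz":-0.0033,"wx":0,"wy":0,"wz":-0.02},{"gripper":100,"dx":0.0171,"dy":-0.0327,"dz":-0.0033,"wx":0,"wy":0,"wz":-0.02},{"gripper":100,"dx":0.0171,"dy":-0.0327,"dz":-0.0033,"wx":0,"wy":0,"wz":-0.02},{"gripper":100,"dx":0.0171,"dy":-0.0327,"dz":-0.0033,"wx":0,"wy":0,"wz":-0.02},{"gripper":100,"dx":0,"dy":0,"dz":0,"wx":0,"wy":0,"wz":0},{"gripper":100,"dx":0,"dy":0,"dz":0,"wx":0,"wy":0,"wz":0}]}}

```text
time_s: 3.12
eef_pos: [0.6056, -0.2192, 0.1519]
orientation: [-0.001, 0.396, 0.918, 0.0]
wrist_force: [-0.4, 0.5, -0.3]
opening: 1.0
finger_force: 0.0
```

```bash
python3 - <<'E'
from h import *
look(('red',.039,(.6055,-.217)),f='w2')
E
```

```text
t 3.12 tcp [ 0.6056 -0.2192  0.1519] xang 133.34 tilt 0.12 open 1.0 F [-0.4  0.5 -0.3]
red [ 0.6058 -0.2164] (67.3, 46.9) yaw -45.94 d [0.0002 0.0028] dyaw rad 0.0125
```

View pics/w2.png

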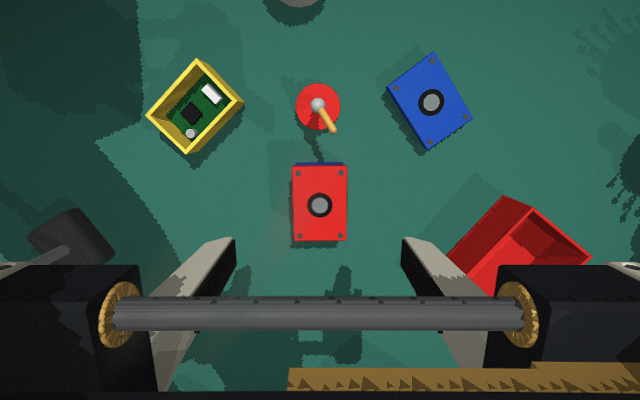

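The red cover is at image centre (319,203), with jaw clearance either side. I descend and grip it.

Call:
{"op": "play_rows", "data": {"moves": [{"gripper":100,"dx":0.0002,"dy":0.0028,"dz":-0.021,"wx":0,"wy":0,"wz":0.0125},{"gripper":100,"dx":0,"dy":0,"dz":-0.03,"wx":0,"wy":0,"wz":0},{"gripper":100,"dx":0,"dy":0,"dz":-0.03,"wx":0,"wy":0,"wz":0},{"gripper":100,"dx":0,"dy":0,"dz":-0.03,"wx":0,"wy":0,"wz":0},{"gripper":60,"dx":0,"dy":0,"dz":0,"wx":0,"wy":0,"wz":0},{"gripper":30,"dx":0,"dy":0,"dz":0,"wx":0,"wy":0,"wz":0},{"gripper":30,"dx":0,"dy":0,"dz":0,"wx":0,"wy":0,"wz":0},{"gripper":30,"dx":0,"dy":0,"dz":0,"wx":0,"wy":0,"wz":0},{"gripper":30,"dx":0,"dy":0,"dz":0,"wx":0,"wy":0,"wz":0},{"gripper":30,"dx":0,"dy":0,"dz":0,"wx":0,"wy":0,"wz":0}]}}

```text
time_s: 4.0
eef_pos: [0.6074, -0.2152, 0.0447]
orientation: [0.002, 0.389, 0.921, -0.0]
wrist_force: [-0.1, -0.3, -0.4]
opening: 0.622
finger_force: 0.0
```

Call:
{"op": "play_rows", "data": {"moves": [{"gripper":58,"dx":-0.001,"dy":-0.001,"dz":-0.004,"wx":0,"wy":0,"wz":0},{"gripper":30,"dx":0,"dy":0,"dz":0,"wx":0,"wy":0,"wz":0},{"gripper":30,"dx":0,"dy":0,"dz":0,"wx":0,"wy":0,"wz":0},{"gripper":30,"dx":0,"dy":0,"dz":0,"wx":0,"wy":0,"wz":0},{"gripper":30,"dx":0,"dy":0,"dz":0,"wx":0,"wy":0,"wz":0},{"gripper":30,"dx":0,"dy":0,"dz":0,"wx":0,"wy":0,"wz":0}]}}

```text
time_s: 4.5
eef_pos: [0.6049, -0.2157, 0.0383]
orientation: [-0.0, 0.389, 0.921, 0.0]
wrist_force: [0.4, 0.3, -0.7]
opening: 0.502
finger_force: 30.0
```

Gripped (0.502 × 93 = 46.7 mm). Lift, then carry to a viewing spot short of the red base.

Call:
{"op": "play_rows", "data": {"moves": [{"gripper":30,"dx":0,"dy":0,"dz":0.015,"wx":0,"wy":0,"wz":0},{"gripper":30,"dx":0,"dy":0,"dz":0.04,"wx":0,"wy":0,"wz":0},{"gripper":30,"dx":-0.0024,"dy":0.03,"dz":0.0075,"wx":0,"wy":0,"wz":-0.1},{"gripper":30,"dx":-0.0024,"dy":0.03,"dz":0.0075,"wx":0,"wy":0,"wz":-0.1},{"gripper":30,"dx":-0.0024,"dy":0.03,"dz":0.0075,"wx":0,"wy":0,"wz":-0.1},{"gripper":30,"dx":-0.0024,"dy":0.03,"dz":0.0075,"wx":0,"wy":0,"wz":-0.1},{"gripper":30,"dx":-0.0024,"dy":0.03,"dz":0.0075,"wx":0,"wy":0,"wz":-0.1},{"gripper":30,"dx":-0.0024,"dy":0.03,"dz":0.0075,"wx":0,"wy":0,"wz":-0.1},{"gripper":30,"dx":-0.0024,"dy":0.03,"dz":0.0075,"wx":0,"wy":0,"wz":-0.1},{"gripper":30,"dx":-0.0024,"dy":0.03,"dz":0.0075,"wx":0,"wy":0,"wz":-0.1}]}}

```text
time_s: 5.33
eef_pos: [0.5858, 0.0257, 0.1553]
orientation: [0.0, 0.719, 0.695, 0.0]
wrist_force: [0.4, 0.4, -0.3]
opening: 0.501
finger_force: 30.0
```

Call:
{"op": "play_rows", "data": {"moves": [{"gripper":30,"dx":-0.0024,"dy":0.0263,"dz":0,"wx":0,"wy":0,"wz":-0.103},{"gripper":30,"dx":-0.0024,"dy":0.0263,"dz":0,"wx":0,"wy":0,"wz":-0.103},{"gripper":30,"dx":-0.0024,"dy":0.0263,"dz":0,"wx":0,"wy":0,"wz":-0.103},{"gripper":30,"dx":-0.0024,"dy":0.0263,"dz":0,"wx":0,"wy":0,"wz":-0.103},{"gripper":30,"dx":-0.0024,"dy":0.0263,"dz":0,"wx":0,"wy":0,"wz":-0.103},{"gripper":30,"dx":-0.0024,"dy":0.0263,"dz":0,"wx":0,"wy":0,"wz":-0.103},{"gripper":30,"dx":0,"dy":0,"dz":0,"wx":0,"wy":0,"wz":0},{"gripper":30,"dx":0,"dy":0,"dz":0,"wx":0,"wy":0,"wz":0}]}}

```text
time_s: 6.0
eef_pos: [0.5714, 0.1835, 0.1546]
orientation: [0.0, 0.894, 0.447, 0.0]
wrist_force: [0.6, -0.2, -0.4]
opening: 0.502
finger_force: 30.0
```

```bash
python3 - <<'E'
from h import *
o=manip.observe();p=np.array(o['eef_pos'])
look(('red',.03,(.6195,.2463)),('red',p[2]-.002,p[:2]),f='w3')
E
```

```text
t 6.0 tcp [0.5714 0.1835 0.1546] xang 53.16 tilt 0.06 open 0.502 F [ 0.6 -0.2 -0.4]
red [0.6229 0.2501] (64.1, 44.3) yaw 52.12 d [0.0515 0.0666] dyaw rad -0.0182
red [0.5754 0.1889] (53.0, 47.9) yaw 53.18 d [0.004  0.0054] dyaw rad 0.0002
```

View pics/w3.png

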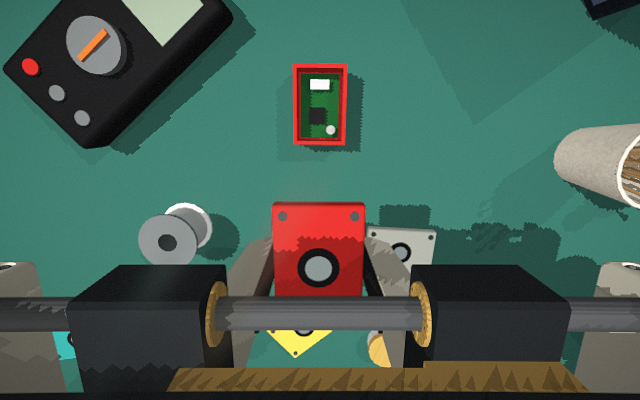

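The red base is clear at (320,105) and the cover is held centred. Move over it and go down to just above the rim.

Call:
{"op": "play_rows", "data": {"moves": [{"gripper":30,"dx":0.0172,"dy":0.0222,"dz":-0.01,"wx":0,"wy":0,"wz":-0.006},{"gripper":30,"dx":0.0172,"dy":0.0222,"dz":-0.01,"wx":0,"wy":0,"wz":-0.006},{"gripper":30,"dx":0.0171,"dy":0.0222,"dz":-0.01,"wx":0,"wy":0,"wz":-0.006},{"gripper":30,"dx":0,"dy":0,"dz":-0.035,"wx":0,"wy":0,"wz":0},{"gripper":30,"dx":0,"dy":0,"dz":-0.025,"wx":0,"wy":0,"wz":0},{"gripper":30,"dx":0,"dy":0,"dz":-0.013,"wx":0,"wy":0,"wz":0},{"gripper":30,"dx":0,"dy":0,"dz":0,"wx":0,"wy":0,"wz":0},{"gripper":30,"dx":0,"dy":0,"dz":0,"wx":0,"wy":0,"wz":0}]}}

```text
time_s: 6.72
eef_pos: [0.6227, 0.2475, 0.0503]
orientation: [-0.0, 0.899, 0.438, -0.001]
wrist_force: [0.7, 0.1, 0.5]
opening: 0.503
finger_force: 30.0
```

```bash
python3 - <<'E'
from h import *
for i in range(5):
    im=snap('wrist','w4' if i==0 else None);o=manip.observe();print(np.round(o['eef_pos'],4),np.round(o['joints'],4))
cv2.imwrite('pics/w4c.png',cv2.resize(cv2.imread('pics/w4.png')[130:350,200:440],None,fx=2.7,fy=2.7))
E
```

```text
[0.6239 0.2481 0.0521] [ 3.0220e-01  4.5860e-01  1.4341e+00 -1.0000e-04  1.2473e+00  9.6720e-01]
[0.6245 0.2485 0.0531] [ 0.3024  0.4577  1.4333 -0.      1.2472  0.9673]
[0.6247 0.2487 0.0534] [ 0.3027  0.4574  1.4332 -0.      1.247   0.9675]
[0.6247 0.2488 0.0533] [ 0.3028  0.4574  1.4333 -0.      1.2468  0.9676]
[0.6244 0.2489 0.053 ] [ 0.303   0.4577  1.4336 -0.      1.2467  0.9677]
```

View pics/w4c.png

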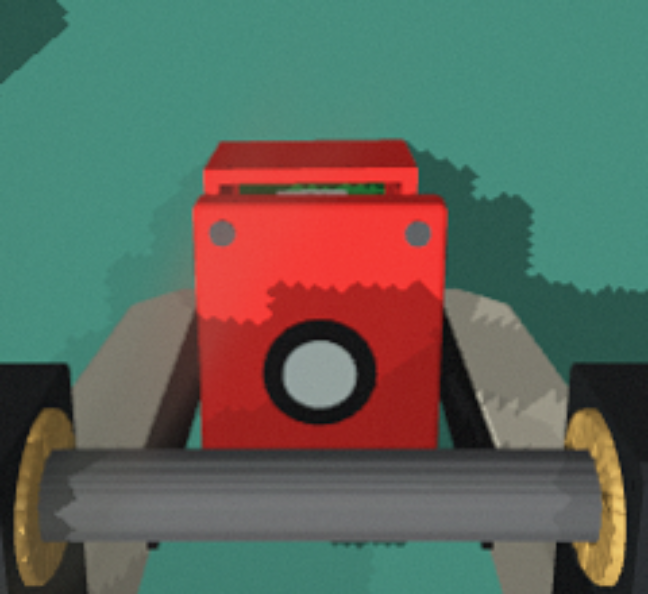

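The cover sits about 2 mm too far along tool +y over the case (cover centre col 321, case centre col 310 in the crop). I correct that and lower.

Call:
{"op": "play_rows", "data": {"moves": [{"gripper":30,"dx":-0.0016,"dy":0.0012,"dz":0,"wx":0,"wy":0,"wz":0},{"gripper":30,"dx":0,"dy":0,"dz":0,"wx":0,"wy":0,"wz":0},{"gripper":30,"dx":0,"dy":0,"dz":-0.003,"wx":0,"wy":0,"wz":0},{"gripper":30,"dx":0,"dy":0,"dz":-0.003,"wx":0,"wy":0,"wz":0},{"gripper":30,"dx":0,"dy":0,"dz":-0.003,"wx":0,"wy":0,"wz":0},{"gripper":30,"dx":0,"dy":0,"dz":-0.003,"wx":0,"wy":0,"wz":0},{"gripper":30,"dx":0,"dy":0,"dz":-0.003,"wx":0,"wy":0,"wz":0},{"gripper":30,"dx":0,"dy":0,"dz":0,"wx":0,"wy":0,"wz":0},{"gripper":30,"dx":0,"dy":0,"dz":0,"wx":0,"wy":0,"wz":0}]}}

```text
time_s: 7.72
eef_pos: [0.6219, 0.2504, 0.0386]
orientation: [-0.0, 0.899, 0.438, 0.001]
wrist_force: [-10.3, -2.6, 22.6]
opening: 0.506
finger_force: 30.0
```

Call:
{"op": "play_rows", "data": {"moves": [{"gripper":30,"dx":0,"dy":0,"dz":-0.001,"wx":0,"wy":0,"wz":0},{"gripper":75,"dx":0,"dy":0,"dz":0,"wx":0,"wy":0,"wz":0},{"gripper":75,"dx":0,"dy":0,"dz":0,"wx":0,"wy":0,"wz":0},{"gripper":75,"dx":0,"dy":0,"dz":0,"wx":0,"wy":0,"wz":0},{"gripper":75,"dx":0,"dy":0,"dz":0,"wx":0,"wy":0,"wz":0},{"gripper":75,"dx":0,"dy":0,"dz":0.02,"wx":0,"wy":0,"wz":0},{"gripper":75,"dx":0,"dy":0,"dz":0.04,"wx":0,"wy":0,"wz":0},{"gripper":75,"dx":0,"dy":0,"dz":0.035,"wx":0,"wy":0,"wz":0},{"gripper":75,"dx":0,"dy":0,"dz":0.02,"wx":0,"wy":0,"wz":0},{"gripper":75,"dx":0,"dy":0,"dz":0,"wx":0,"wy":0,"wz":0}]}}

```text
time_s: 8.55
eef_pos: [0.6247, 0.251, 0.1563]
orientation: [0.001, 0.899, 0.438, 0.005]
wrist_force: [0.7, -0.0, 1.9]
opening: 0.753
finger_force: 0.0
```

```bash
python3 - <<'E'
from h import *
look(('red',.039,(.622,.25)),f='w5')
cv2.imwrite('pics/w5c.png',cv2.resize(cv2.imread('pics/w5.png')[100:300,200:440],None,fx=2.5,fy=2.5))
E
```

```text
t 8.55 tcp [0.6247 0.251  0.1563] xang 51.93 tilt 0.56 open 0.753 F [ 0.7 -0.   1.9]
red [0.6229 0.2512] (72.9, 47.4) yaw 52.13 d [-0.0018  0.0002] dyaw rad 0.0035
```

View pics/w5c.png

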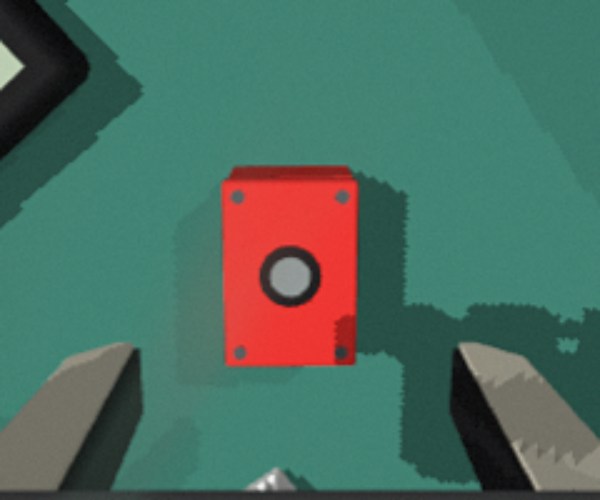

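Cover looks square on the red case (window at 290,275). I check the height by touching the top with closed fingertips.

Call:
{"op": "play_rows", "data": {"moves": [{"gripper":0,"dx":-0.0015,"dy":0,"dz":-0.02,"wx":0,"wy":0,"wz":0},{"gripper":0,"dx":0,"dy":0,"dz":-0.02,"wx":0,"wy":0,"wz":0},{"gripper":0,"dx":0,"dy":0,"dz":-0.02,"wx":0,"wy":0,"wz":0},{"gripper":0,"dx":0,"dy":0,"dz":-0.015,"wx":0,"wy":0,"wz":0},{"gripper":0,"dx":0,"dy":0,"dz":-0.01,"wx":0,"wy":0,"wz":0},{"gripper":0,"dx":0,"dy":0,"dz":0,"wx":0,"wy":0,"wz":0},{"gripper":0,"dx":0,"dy":0,"dz":0,"wx":0,"wy":0,"wz":0},{"gripper":0,"dx":0,"dy":0,"dz":0,"wx":0,"wy":0,"wz":0},{"gripper":0,"dx":0,"dy":0,"dz":0,"wx":0,"wy":0,"wz":0}]}}

```text
time_s: 9.35
eef_pos: [0.621, 0.2503, 0.0662]
orientation: [0.0, 0.899, 0.438, 0.001]
wrist_force: [-0.2, 0.1, -0.1]
opening: 0.151
finger_force: 0.0
```

Call:
{"op": "play_rows", "data": {"moves": [{"gripper":0,"dx":0.001,"dy":0,"dz":-0.008,"wx":0,"wy":0,"wz":0},{"gripper":0,"dx":0,"dy":0,"dz":-0.003,"wx":0,"wy":0,"wz":0},{"gripper":0,"dx":0,"dy":0,"dz":-0.002,"wx":0,"wy":0,"wz":0},{"gripper":0,"dx":0,"dy":0,"dz":0,"wx":0,"wy":0,"wz":0},{"gripper":0,"dx":0,"dy":0,"dz":0,"wx":0,"wy":0,"wz":0}]}}

```text
time_s: 9.77
eef_pos: [0.622, 0.2501, 0.0533]
orientation: [0.0, 0.899, 0.438, 0.001]
wrist_force: [-1.3, -0.1, 9.5]
opening: 0.006
finger_force: 4.7
```

Contact at tip z = 39.3 mm with 9.5 N: fully home. On to the blue cover.

Call:
{"op": "play_rows", "data": {"moves": [{"gripper":0,"dx":0,"dy":0,"dz":0.035,"wx":0,"wy":0,"wz":0},{"gripper":90,"dx":-0.0005,"dy":-0.031,"dz":0.007,"wx":0,"wy":0,"wz":-0.098},{"gripper":90,"dx":-0.0005,"dy":-0.031,"dz":0.007,"wx":0,"wy":0,"wz":-0.098},{"gripper":90,"dx":-0.0005,"dy":-0.031,"dz":0.007,"wx":0,"wy":0,"wz":-0.098},{"gripper":90,"dx":-0.0005,"dy":-0.031,"dz":0.007,"wx":0,"wy":0,"wz":-0.098},{"gripper":90,"dx":-0.0005,"dy":-0.031,"dz":0.007,"wx":0,"wy":0,"wz":-0.098},{"gripper":90,"dx":-0.0005,"dy":-0.031,"dz":0.007,"wx":0,"wy":0,"wz":-0.098},{"gripper":90,"dx":-0.0005,"dy":-0.031,"dz":0.007,"wx":0,"wy":0,"wz":-0.098},{"gripper":90,"dx":-0.0005,"dy":-0.031,"dz":0.007,"wx":0,"wy":0,"wz":-0.098}]}}

```text
time_s: 10.52
eef_pos: [0.6165, 0.0004, 0.1426]
orientation: [0.0, 0.998, 0.059, -0.0]
wrist_force: [0.2, -0.1, 0.3]
opening: 0.527
finger_force: 0.0
```

Call:
{"op": "play_rows", "data": {"moves": [{"gripper":90,"dx":-0.0005,"dy":-0.031,"dz":0.003,"wx":0,"wy":0,"wz":-0.098},{"gripper":90,"dx":-0.0005,"dy":-0.031,"dz":0.003,"wx":0,"wy":0,"wz":-0.098},{"gripper":90,"dx":-0.0005,"dy":-0.031,"dz":0,"wx":0,"wy":0,"wz":-0.098},{"gripper":90,"dx":0,"dy":0,"dz":0,"wx":0,"wy":0,"wz":0},{"gripper":90,"dx":0,"dy":0,"dz":0,"wx":0,"wy":0,"wz":0},{"gripper":90,"dx":0,"dy":0,"dz":0,"wx":0,"wy":0,"wz":0}]}}

```text
time_s: 11.02
eef_pos: [0.6151, -0.0909, 0.1481]
orientation: [-0.0, 0.996, -0.085, -0.0]
wrist_force: [-0.7, 0.8, 0.9]
opening: 0.894
finger_force: 0.0
```

```bash
python3 - <<'E'
from h import *
look(('blue',.015,(.6163,-.0896)),f='w6')
E
```

```text
t 11.02 tcp [ 0.6151 -0.0909  0.1481] xang -9.8 tilt 0.04 open 0.894 F [-0.7  0.8  0.9]
blue [ 0.6183 -0.0892] (66.9, 46.7) yaw -10.27 d [0.0031 0.0017] dyaw rad -0.0081
```

Call:
{"op": "play_rows", "data": {"moves": [{"gripper":85,"dx":0.0031,"dy":0.0017,"dz":-0.02,"wx":0,"wy":0,"wz":-0.008},{"gripper":80,"dx":0,"dy":0,"dz":-0.035,"wx":0,"wy":0,"wz":0},{"gripper":80,"dx":0,"dy":0,"dz":-0.035,"wx":0,"wy":0,"wz":0},{"gripper":80,"dx":0,"dy":0,"dz":-0.02,"wx":0,"wy":0,"wz":0},{"gripper":70,"dx":0,"dy":0,"dz":-0.012,"wx":0,"wy":0,"wz":0},{"gripper":65,"dx":0,"dy":0,"dz":-0.006,"wx":0,"wy":0,"wz":0},{"gripper":60,"dx":0,"dy":0,"dz":0,"wx":0,"wy":0,"wz":0},{"gripper":60,"dx":0,"dy":0,"dz":0,"wx":0,"wy":0,"wz":0},{"gripper":60,"dx":0,"dy":0,"dz":0,"wx":0,"wy":0,"wz":0}]}}

```text
time_s: 11.82
eef_pos: [0.6201, -0.0895, 0.0227]
orientation: [0.0, 0.996, -0.089, 0.002]
wrist_force: [0.2, 0.2, 0.6]
opening: 0.605
finger_force: 0.0
```

Call:
{"op": "play_rows", "data": {"moves": [{"gripper":60,"dx":-0.001,"dy":0,"dz":-0.004,"wx":0,"wy":0,"wz":0},{"gripper":60,"dx":0,"dy":0,"dz":0,"wx":0,"wy":0,"wz":0},{"gripper":30,"dx":0,"dy":0,"dz":0,"wx":0,"wy":0,"wz":0},{"gripper":30,"dx":0,"dy":0,"dz":0,"wx":0,"wy":0,"wz":0},{"gripper":30,"dx":0,"dy":0,"dz":0,"wx":0,"wy":0,"wz":0},{"gripper":30,"dx":0,"dy":0,"dz":0,"wx":0,"wy":0,"wz":0},{"gripper":30,"dx":0,"dy":0,"dz":0,"wx":0,"wy":0,"wz":0}]}}

```text
time_s: 12.4
eef_pos: [0.6176, -0.0895, 0.0168]
orientation: [0.0, 0.996, -0.09, 0.0]
wrist_force: [0.1, 0.3, 4.2]
opening: 0.495
finger_force: 30.0
```

Call:
{"op": "play_rows", "data": {"moves": [{"gripper":30,"dx":0,"dy":0,"dz":0.03,"wx":0,"wy":0,"wz":0},{"gripper":30,"dx":0,"dy":0,"dz":0.04,"wx":0,"wy":0,"wz":0},{"gripper":30,"dx":-0.01,"dy":-0.0095,"dz":0.009,"wx":0,"wy":0,"wz":-0.089},{"gripper":30,"dx":-0.01,"dy":-0.0095,"dz":0.009,"wx":0,"wy":0,"wz":-0.089},{"gripper":30,"dx":-0.01,"dy":-0.0095,"dz":0.009,"wx":0,"wy":0,"wz":-0.089},{"gripper":30,"dx":-0.01,"dy":-0.0095,"dz":0.009,"wx":0,"wy":0,"wz":-0.089},{"gripper":30,"dx":-0.01,"dy":-0.0095,"dz":0.009,"wx":0,"wy":0,"wz":-0.089},{"gripper":30,"dx":-0.01,"dy":-0.0095,"dz":0.009,"wx":0,"wy":0,"wz":-0.089},{"gripper":30,"dx":-0.01,"dy":-0.0095,"dz":0.009,"wx":0,"wy":0,"wz":-0.089}]}}

```text
time_s: 13.15
eef_pos: [0.5468, -0.1562, 0.1496]
orientation: [-0.0, 0.92, -0.393, -0.0]
wrist_force: [0.2, 0.4, -0.5]
opening: 0.502
finger_force: 30.0
```

Call:
{"op": "play_rows", "data": {"moves": [{"gripper":30,"dx":0,"dy":0,"dz":0,"wx":0,"wy":0,"wz":0},{"gripper":30,"dx":0,"dy":0,"dz":0,"wx":0,"wy":0,"wz":0},{"gripper":30,"dx":0,"dy":0,"dz":0,"wx":0,"wy":0,"wz":0},{"gripper":30,"dx":0,"dy":0,"dz":0,"wx":0,"wy":0,"wz":0}]}}

```text
time_s: 13.48
eef_pos: [0.5474, -0.1552, 0.1486]
orientation: [-0.0, 0.921, -0.39, -0.001]
wrist_force: [0.0, -0.6, -1.1]
opening: 0.502
finger_force: 30.0
```

```bash
python3 - <<'E'
from h import *
o=manip.observe();p=np.array(o['eef_pos'])
look(('blue',.03,(.6058,-.2164)),('blue',p[2]-.002,p[:2]),f='w7')
E
```

```text
t 13.48 tcp [ 0.5474 -0.1552  0.1486] xang -45.87 tilt 0.06 open 0.502 F [ 0.  -0.6 -1.1]
blue [ 0.6064 -0.2171] (63.0, 44.3) yaw -45.85 d [ 0.0589 -0.0618] dyaw rad 0.0003
blue [ 0.5527 -0.1591] (55.1, 47.0) yaw -45.85 d [ 0.0053 -0.0038] dyaw rad 0.0003
```

View pics/w7.png

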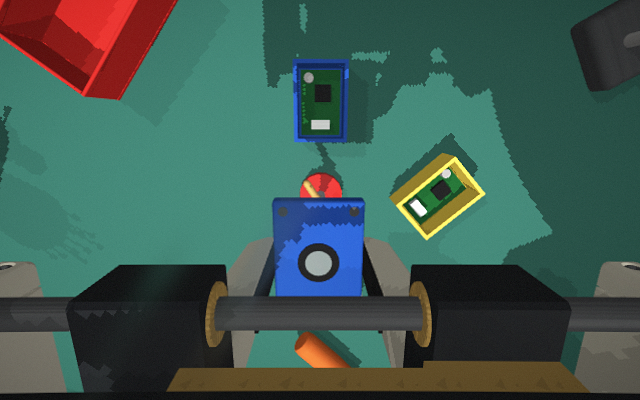

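The blue case has stayed put at (321,100), and the cover is held square. Move over it.

Call:
{"op": "play_rows", "data": {"moves": [{"gripper":30,"dx":0.0196,"dy":-0.0205,"dz":-0.005,"wx":0,"wy":0,"wz":0},{"gripper":30,"dx":0.0196,"dy":-0.0205,"dz":-0.005,"wx":0,"wy":0,"wz":0},{"gripper":30,"dx":0.0196,"dy":-0.0205,"dz":-0.005,"wx":0,"wy":0,"wz":0},{"gripper":30,"dx":0,"dy":0,"dz":-0.035,"wx":0,"wy":0,"wz":0},{"gripper":30,"dx":0,"dy":0,"dz":-0.025,"wx":0,"wy":0,"wz":0},{"gripper":30,"dx":0,"dy":0,"dz":-0.018,"wx":0,"wy":0,"wz":0},{"gripper":30,"dx":0,"dy":0,"dz":0,"wx":0,"wy":0,"wz":0},{"gripper":30,"dx":0,"dy":0,"dz":0,"wx":0,"wy":0,"wz":0},{"gripper":30,"dx":0,"dy":0,"dz":0,"wx":0,"wy":0,"wz":0},{"gripper":30,"dx":0,"dy":0,"dz":0,"wx":0,"wy":0,"wz":0}]}}

```text
time_s: 14.37
eef_pos: [0.6077, -0.2178, 0.0587]
orientation: [0.0, 0.921, -0.39, 0.002]
wrist_force: [0.1, -0.3, -0.4]
opening: 0.497
finger_force: 30.0
```

```bash
cat >> h.py <<'E'
def edges(f,col):
    "tool-frame lateral extents (mm) of colour runs per image row"
    o=manip.observe();print(np.round(o['eef_pos'],4),np.round(o['wrist_force'],1))
    im=snap('wrist',f);h=cv2.cvtColor(im,cv2.COLOR_RGB2HSV);m=np.zeros(h.shape[:2],np.uint8)
    for a,b in HUE[col]: m|=cv2.inRange(h,(a,110,40),(b,255,255))
    for v in range(170,260,4):
        u=np.nonzero(m[v,230:410])[0]+230
        if len(u)>10: print(v,u[0],u[-1],(u[0]+u[-1])/2)
E
python3 - <<'E'
from h import *
edges('w8','blue')
cv2.imwrite('pics/w8c.png',cv2.resize(cv2.imread('pics/w8.png')[130:350,200:440],None,fx=2.7,fy=2.7))
E
```

```text
[ 0.6077 -0.2178  0.0587] [ 0.1 -0.3 -0.4]
186 287 354 320.5
190 285 356 320.5
194 284 358 321.0
198 275 362 318.5
202 273 364 318.5
206 273 364 318.5
210 273 364 318.5
214 273 364 318.5
218 273 363 318.0
222 273 363 318.0
226 274 363 318.5
230 274 363 318.5
234 274 363 318.5
238 274 363 318.5
242 273 363 318.0
246 273 363 318.0
250 274 363 318.5
254 274 362 318.0
258 274 362 318.0
```

Call:
{"op": "play_rows", "data": {"moves": [{"gripper":30,"dx":-0.0016,"dy":-0.0001,"dz":0,"wx":0,"wy":0,"wz":0},{"gripper":30,"dx":0,"dy":0,"dz":0,"wx":0,"wy":0,"wz":0},{"gripper":30,"dx":0,"dy":0,"dz":-0.003,"wx":0,"wy":0,"wz":0},{"gripper":30,"dx":0,"dy":0,"dz":-0.003,"wx":0,"wy":0,"wz":0},{"gripper":30,"dx":0,"dy":0,"dz":-0.003,"wx":0,"wy":0,"wz":0},{"gripper":30,"dx":0,"dy":0,"dz":0,"wx":0,"wy":0,"wz":0},{"gripper":30,"dx":0,"dy":0,"dz":0,"wx":0,"wy":0,"wz":0}]}}

```text
time_s: 15.0
eef_pos: [0.6042, -0.2174, 0.0468]
orientation: [0.0, 0.921, -0.391, -0.001]
wrist_force: [-0.2, -0.5, -0.9]
opening: 0.502
finger_force: 30.0
```

```bash
python3 - <<'E'
from h import *
edges('w9','blue')
cv2.imwrite('pics/w9c.png',cv2.resize(cv2.imread('pics/w9.png')[130:350,200:440],None,fx=2.7,fy=2.7))
E
```

```text
[ 0.6042 -0.2174  0.0468] [-0.2 -0.5 -0.9]
186 281 353 317.0
190 279 355 317.0
194 277 357 317.0
198 275 362 318.5
202 273 364 318.5
206 273 364 318.5
210 273 364 318.5
214 273 364 318.5
218 273 363 318.0
222 273 363 318.0
226 273 363 318.0
230 274 363 318.5
234 274 363 318.5
238 274 363 318.5
242 273 363 318.0
246 273 363 318.0
250 274 362 318.0
254 274 362 318.0
258 274 362 318.0
```

Call:
{"op": "play_rows", "data": {"moves": [{"gripper":30,"dx":0.0006,"dy":0,"dz":-0.002,"wx":0,"wy":0,"wz":0},{"gripper":30,"dx":0,"dy":0,"dz":-0.002,"wx":0,"wy":0,"wz":0},{"gripper":30,"dx":0,"dy":0,"dz":-0.002,"wx":0,"wy":0,"wz":0},{"gripper":30,"dx":0,"dy":0,"dz":-0.001,"wx":0,"wy":0,"wz":0},{"gripper":30,"dx":0,"dy":0,"dz":0,"wx":0,"wy":0,"wz":0},{"gripper":30,"dx":0,"dy":0,"dz":0,"wx":0,"wy":0,"wz":0}]}}

```text
time_s: 15.55
eef_pos: [0.6053, -0.2175, 0.0408]
orientation: [-0.0, 0.921, -0.391, 0.0]
wrist_force: [-2.9, 1.2, 4.0]
opening: 0.502
finger_force: 30.0
```

Seated at the expected height (0.0408). Release, lift, then close and tap-check the top.

Call:
{"op": "play_rows", "data": {"moves": [{"gripper":30,"dx":0,"dy":0,"dz":-0.001,"wx":0,"wy":0,"wz":0},{"gripper":75,"dx":0,"dy":0,"dz":0,"wx":0,"wy":0,"wz":0},{"gripper":75,"dx":0,"dy":0,"dz":0,"wx":0,"wy":0,"wz":0},{"gripper":75,"dx":0,"dy":0,"dz":0,"wx":0,"wy":0,"wz":0},{"gripper":75,"dx":0,"dy":0,"dz":0,"wx":0,"wy":0,"wz":0},{"gripper":75,"dx":0,"dy":0,"dz":0.027,"wx":0,"wy":0,"wz":0},{"gripper":0,"dx":0,"dy":0,"dz":0,"wx":0,"wy":0,"wz":0},{"gripper":0,"dx":0,"dy":0,"dz":0,"wx":0,"wy":0,"wz":0},{"gripper":0,"dx":0,"dy":0,"dz":0,"wx":0,"wy":0,"wz":0},{"gripper":0,"dx":0,"dy":0,"dz":0,"wx":0,"wy":0,"wz":0}]}}

```text
time_s: 16.38
eef_pos: [0.6046, -0.2173, 0.0654]
orientation: [-0.0, 0.921, -0.391, -0.001]
wrist_force: [-0.6, 1.2, -0.5]
opening: 0.511
finger_force: 0.0
```

Call:
{"op": "play_rows", "data": {"moves": [{"gripper":0,"dx":0,"dy":0,"dz":0,"wx":0,"wy":0,"wz":0},{"gripper":0,"dx":0,"dy":0,"dz":0,"wx":0,"wy":0,"wz":0},{"gripper":0,"dx":0,"dy":0,"dz":0,"wx":0,"wy":0,"wz":0},{"gripper":0,"dx":0,"dy":0,"dz":0,"wx":0,"wy":0,"wz":0},{"gripper":0,"dx":0,"dy":0,"dz":-0.009,"wx":0,"wy":0,"wz":0},{"gripper":0,"dx":0,"dy":0,"dz":-0.003,"wx":0,"wy":0,"wz":0},{"gripper":0,"dx":0,"dy":0,"dz":-0.001,"wx":0,"wy":0,"wz":0},{"gripper":0,"dx":0,"dy":0,"dz":0,"wx":0,"wy":0,"wz":0},{"gripper":0,"dx":0,"dy":0,"dz":0,"wx":0,"wy":0,"wz":0}]}}

```text
time_s: 17.13
eef_pos: [0.6054, -0.2176, 0.0534]
orientation: [-0.0, 0.921, -0.391, 0.0]
wrist_force: [1.1, -0.2, 1.7]
opening: 0.003
finger_force: 1.2
```

Call:
{"op": "play_rows", "data": {"moves": [{"gripper":0,"dx":0,"dy":0,"dz":0.037,"wx":0,"wy":0,"wz":0},{"gripper":85,"dx":-0.0117,"dy":0.027,"dz":0.006,"wx":0,"wy":0,"wz":0.0825},{"gripper":85,"dx":-0.0117,"dy":0.027,"dz":0.006,"wx":0,"wy":0,"wz":0.0825},{"gripper":85,"dx":-0.0117,"dy":0.027,"dz":0.006,"wx":0,"wy":0,"wz":0.0825},{"gripper":85,"dx":-0.0117,"dy":0.027,"dz":0.006,"wx":0,"wy":0,"wz":0.0825},{"gripper":85,"dx":-0.0117,"dy":0.027,"dz":0.006,"wx":0,"wy":0,"wz":0.0825},{"gripper":85,"dx":-0.0117,"dy":0.027,"dz":0.006,"wx":0,"wy":0,"wz":0.0825},{"gripper":85,"dx":-0.0117,"dy":0.027,"dz":0.006,"wx":0,"wy":0,"wz":0.0825},{"gripper":85,"dx":-0.0117,"dy":0.027,"dz":0.006,"wx":0,"wy":0,"wz":0.0825}]}}

```text
time_s: 17.88
eef_pos: [0.5105, -0.0003, 0.1381]
orientation: [-0.0, 0.998, -0.069, -0.0]
wrist_force: [0.0, 0.1, 0.2]
opening: 0.529
finger_force: 0.0
```

Call:
{"op": "play_rows", "data": {"moves": [{"gripper":85,"dx":-0.0117,"dy":0.027,"dz":0.006,"wx":0,"wy":0,"wz":0.0825},{"gripper":85,"dx":-0.0117,"dy":0.027,"dz":0.006,"wx":0,"wy":0,"wz":0.0825},{"gripper":85,"dx":-0.0117,"dy":0.027,"dz":0,"wx":0,"wy":0,"wz":0.0825},{"gripper":85,"dx":0,"dy":0,"dz":0,"wx":0,"wy":0,"wz":0},{"gripper":85,"dx":0,"dy":0,"dz":0,"wx":0,"wy":0,"wz":0},{"gripper":85,"dx":0,"dy":0,"dz":0,"wx":0,"wy":0,"wz":0}]}}

```text
time_s: 18.38
eef_pos: [0.4764, 0.0792, 0.15]
orientation: [0.0, 0.999, 0.052, -0.0]
wrist_force: [0.4, 0.5, 0.1]
opening: 0.85
finger_force: 0.0
```

```bash
python3 - <<'E'
from h import *
look(('yellow',.015,(.4758,.0794)),f='w10')
E
```

```text
t 18.38 tcp [0.4764 0.0792 0.15  ] xang 5.98 tilt 0.04 open 0.85 F [0.4 0.5 0.1]
yellow [0.4761 0.081 ] (67.8, 47.2) yaw 3.89 d [-0.0003  0.0018] dyaw rad -0.0364
```

View pics/w10.png

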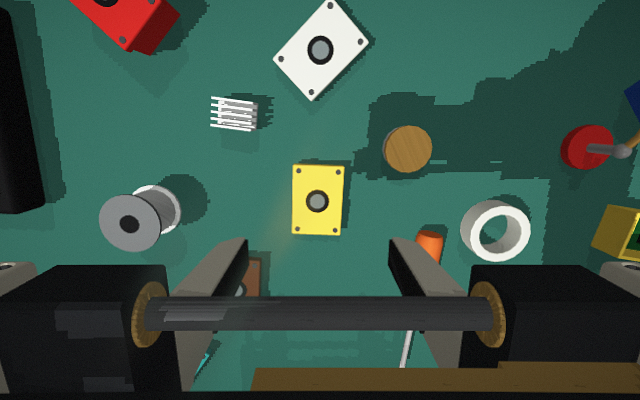

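The yellow cover is at (318,200) and the jaw path is clear. Descend.

Call:
{"op": "play_rows", "data": {"moves": [{"gripper":75,"dx":-0.0003,"dy":0.0018,"dz":-0.02,"wx":0,"wy":0,"wz":-0.036},{"gripper":75,"dx":0,"dy":0,"dz":-0.035,"wx":0,"wy":0,"wz":0},{"gripper":75,"dx":0,"dy":0,"dz":-0.035,"wx":0,"wy":0,"wz":0},{"gripper":75,"dx":0,"dy":0,"dz":-0.02,"wx":0,"wy":0,"wz":0},{"gripper":70,"dx":0,"dy":0,"dz":-0.013,"wx":0,"wy":0,"wz":0},{"gripper":65,"dx":0,"dy":0,"dz":-0.006,"wx":0,"wy":0,"wz":0},{"gripper":60,"dx":0,"dy":0,"dz":0,"wx":0,"wy":0,"wz":0},{"gripper":60,"dx":0,"dy":0,"dz":0,"wx":0,"wy":0,"wz":0},{"gripper":60,"dx":0,"dy":0,"dz":0,"wx":0,"wy":0,"wz":0},{"gripper":60,"dx":0,"dy":0,"dz":0,"wx":0,"wy":0,"wz":0}]}}

```text
time_s: 19.27
eef_pos: [0.4776, 0.0812, 0.0229]
orientation: [-0.0, 0.999, 0.034, 0.001]
wrist_force: [0.0, -0.2, 0.4]
opening: 0.601
finger_force: 0.0
```

Call:
{"op": "play_rows", "data": {"moves": [{"gripper":60,"dx":-0.0008,"dy":0,"dz":-0.0035,"wx":0,"wy":0,"wz":0},{"gripper":60,"dx":0,"dy":0,"dz":0,"wx":0,"wy":0,"wz":0},{"gripper":30,"dx":0,"dy":0,"dz":0,"wx":0,"wy":0,"wz":0},{"gripper":30,"dx":0,"dy":0,"dz":0,"wx":0,"wy":0,"wz":0},{"gripper":30,"dx":0,"dy":0,"dz":0,"wx":0,"wy":0,"wz":0},{"gripper":30,"dx":0,"dy":0,"dz":0,"wx":0,"wy":0,"wz":0},{"gripper":30,"dx":0,"dy":0,"dz":0,"wx":0,"wy":0,"wz":0}]}}

```text
time_s: 19.85
eef_pos: [0.4754, 0.0813, 0.0181]
orientation: [-0.0, 0.999, 0.034, 0.0]
wrist_force: [-0.2, 0.4, 0.9]
opening: 0.502
finger_force: 30.0
```

Call:
{"op": "play_rows", "data": {"moves": [{"gripper":30,"dx":0,"dy":0,"dz":0.03,"wx":0,"wy":0,"wz":0},{"gripper":30,"dx":0,"dy":0,"dz":0.04,"wx":0,"wy":0,"wz":0},{"gripper":30,"dx":-0.0005,"dy":-0.0276,"dz":0.0103,"wx":0,"wy":0,"wz":0.1036},{"gripper":30,"dx":-0.0005,"dy":-0.0276,"dz":0.0103,"wx":0,"wy":0,"wz":0.1036},{"gripper":30,"dx":-0.0005,"dy":-0.0276,"dz":0.0103,"wx":0,"wy":0,"wz":0.1036},{"gripper":30,"dx":-0.0005,"dy":-0.0276,"dz":0.0103,"wx":0,"wy":0,"wz":0.1036},{"gripper":30,"dx":-0.0005,"dy":-0.0276,"dz":0.0103,"wx":0,"wy":0,"wz":0.1036},{"gripper":30,"dx":-0.0005,"dy":-0.0276,"dz":0.0103,"wx":0,"wy":0,"wz":0.1036},{"gripper":30,"dx":-0.0005,"dy":-0.0276,"dz":0.0103,"wx":0,"wy":0,"wz":0.1036},{"gripper":30,"dx":-0.0005,"dy":-0.0276,"dz":0.0103,"wx":0,"wy":0,"wz":0.1036}]}}

```text
time_s: 20.68
eef_pos: [0.4711, -0.1408, 0.1708]
orientation: [0.0, 0.9, 0.436, 0.0]
wrist_force: [0.4, 0.3, -0.4]
opening: 0.505
finger_force: 30.0
```

Call:
{"op": "play_rows", "data": {"moves": [{"gripper":30,"dx":-0.0005,"dy":-0.0276,"dz":0,"wx":0,"wy":0,"wz":0.1036},{"gripper":30,"dx":-0.0005,"dy":-0.0276,"dz":0,"wx":0,"wy":0,"wz":0.1036},{"gripper":30,"dx":-0.0005,"dy":-0.0276,"dz":0,"wx":0,"wy":0,"wz":0.1036},{"gripper":30,"dx":-0.0005,"dy":-0.0276,"dz":0,"wx":0,"wy":0,"wz":0.1036},{"gripper":30,"dx":-0.0005,"dy":-0.0276,"dz":0,"wx":0,"wy":0,"wz":0.1036},{"gripper":30,"dx":-0.0005,"dy":-0.0276,"dz":0,"wx":0,"wy":0,"wz":0.1036},{"gripper":30,"dx":0,"dy":0,"dz":0,"wx":0,"wy":0,"wz":0},{"gripper":30,"dx":0,"dy":0,"dz":0,"wx":0,"wy":0,"wz":0},{"gripper":30,"dx":0,"dy":0,"dz":0,"wx":0,"wy":0,"wz":0},{"gripper":30,"dx":0,"dy":0,"dz":0,"wx":0,"wy":0,"wz":0}]}}

```text
time_s: 21.52
eef_pos: [0.4685, -0.3041, 0.1701]
orientation: [-0.0, 0.725, 0.688, 0.0]
wrist_force: [-0.3, 0.7, 0.1]
opening: 0.505
finger_force: 30.0
```

```bash
python3 - <<'E'
from h import *
o=manip.observe();p=np.array(o['eef_pos'])
look(('yellow',.03,(.4724,-.2303)),('yellow',p[2]-.002,p[:2]),f='w11')
E
```

```text
t 21.52 tcp [ 0.4685 -0.3041  0.1701] xang 87.01 tilt 0.04 open 0.505 F [-0.3  0.7  0.1]
yellow [ 0.4742 -0.2317] (64.2, 44.7) yaw 86.75 d [0.0058 0.0724] dyaw rad -0.0045
yellow [ 0.4687 -0.2962] (55.5, 48.0) yaw 87.05 d [0.0003 0.0079] dyaw rad 0.0007
```

Call:
{"op": "play_rows", "data": {"moves": [{"gripper":30,"dx":0.0019,"dy":0.0239,"dz":-0.01,"wx":0,"wy":0,"wz":-0.0045},{"gripper":30,"dx":0.0019,"dy":0.0239,"dz":-0.01,"wx":0,"wy":0,"wz":0},{"gripper":30,"dx":0.002,"dy":0.0239,"dz":-0.01,"wx":0,"wy":0,"wz":0},{"gripper":30,"dx":0,"dy":0,"dz":-0.035,"wx":0,"wy":0,"wz":0},{"gripper":30,"dx":0,"dy":0,"dz":-0.03,"wx":0,"wy":0,"wz":0},{"gripper":30,"dx":0,"dy":0,"dz":-0.018,"wx":0,"wy":0,"wz":0},{"gripper":30,"dx":0,"dy":0,"dz":0,"wx":0,"wy":0,"wz":0},{"gripper":30,"dx":0,"dy":0,"dz":0,"wx":0,"wy":0,"wz":0},{"gripper":30,"dx":0,"dy":0,"dz":0,"wx":0,"wy":0,"wz":0},{"gripper":30,"dx":0,"dy":0,"dz":0,"wx":0,"wy":0,"wz":0}]}}

```text
time_s: 22.4
eef_pos: [0.4757, -0.2341, 0.0596]
orientation: [0.002, 0.727, 0.687, 0.0]
wrist_force: [0.5, -0.5, -0.8]
opening: 0.498
finger_force: 30.0
```

```bash
python3 - <<'E'
from h import *
edges('w12','yellow')
E
```

```text
[ 0.4757 -0.2341  0.0596] [ 0.5 -0.5 -0.8]
178 283 302 292.5
182 280 348 314.0
186 278 351 314.5
190 277 352 314.5
194 277 351 314.0
198 274 361 317.5
202 272 364 318.0
206 272 364 318.0
210 272 363 317.5
214 273 363 318.0
218 273 363 318.0
222 273 363 318.0
226 273 363 318.0
230 273 363 318.0
234 273 362 317.5
238 274 363 318.5
242 273 362 317.5
246 272 362 317.0
250 272 362 317.0
254 270 362 316.0
258 270 362 316.0
```

Call:
{"op": "play_rows", "data": {"moves": [{"gripper":30,"dx":-0.0012,"dy":0.0008,"dz":0,"wx":0,"wy":0,"wz":0},{"gripper":30,"dx":0,"dy":0,"dz":0,"wx":0,"wy":0,"wz":0},{"gripper":30,"dx":0,"dy":0,"dz":-0.003,"wx":0,"wy":0,"wz":0},{"gripper":30,"dx":0,"dy":0,"dz":-0.003,"wx":0,"wy":0,"wz":0},{"gripper":30,"dx":0,"dy":0,"dz":-0.003,"wx":0,"wy":0,"wz":0},{"gripper":30,"dx":0,"dy":0,"dz":0,"wx":0,"wy":0,"wz":0},{"gripper":30,"dx":0,"dy":0,"dz":0,"wx":0,"wy":0,"wz":0}]}}

```text
time_s: 23.03
eef_pos: [0.4726, -0.2324, 0.0478]
orientation: [-0.001, 0.727, 0.687, -0.0]
wrist_force: [0.4, 0.3, -0.5]
opening: 0.501
finger_force: 30.0
```

```bash
python3 - <<'E'
from h import *
edges('w13','yellow')
E
```

```text
[ 0.4726 -0.2324  0.0478] [ 0.4  0.3 -0.5]
186 285 354 319.5
190 283 357 320.0
194 281 359 320.0
198 274 361 317.5
202 272 364 318.0
206 272 364 318.0
210 272 364 318.0
214 273 363 318.0
218 273 363 318.0
222 273 363 318.0
226 273 363 318.0
230 273 363 318.0
234 273 363 318.0
238 274 362 318.0
242 273 362 317.5
246 272 362 317.0
250 274 362 318.0
254 269 362 315.5
258 270 362 316.0
```

Aligned to about 1 mm. Lower to seat.

Call:
{"op": "play_rows", "data": {"moves": [{"gripper":30,"dx":0.0006,"dy":0,"dz":-0.002,"wx":0,"wy":0,"wz":0},{"gripper":30,"dx":0,"dy":0,"dz":-0.002,"wx":0,"wy":0,"wz":0},{"gripper":30,"dx":0,"dy":0,"dz":-0.002,"wx":0,"wy":0,"wz":0},{"gripper":30,"dx":0,"dy":0,"dz":-0.001,"wx":0,"wy":0,"wz":0},{"gripper":30,"dx":0,"dy":0,"dz":0,"wx":0,"wy":0,"wz":0},{"gripper":30,"dx":0,"dy":0,"dz":0,"wx":0,"wy":0,"wz":0}]}}

```text
time_s: 23.58
eef_pos: [0.4737, -0.2327, 0.042]
orientation: [-0.0, 0.727, 0.687, -0.0]
wrist_force: [-3.2, 2.4, 7.8]
opening: 0.5
finger_force: 30.0
```

Call:
{"op": "play_rows", "data": {"moves": [{"gripper":30,"dx":0,"dy":0,"dz":-0.0005,"wx":0,"wy":0,"wz":0},{"gripper":75,"dx":0,"dy":0,"dz":0,"wx":0,"wy":0,"wz":0},{"gripper":75,"dx":0,"dy":0,"dz":0,"wx":0,"wy":0,"wz":0},{"gripper":75,"dx":0,"dy":0,"dz":0,"wx":0,"wy":0,"wz":0},{"gripper":75,"dx":0,"dy":0,"dz":0,"wx":0,"wy":0,"wz":0},{"gripper":75,"dx":0,"dy":0,"dz":0.026,"wx":0,"wy":0,"wz":0},{"gripper":0,"dx":0,"dy":0,"dz":0,"wx":0,"wy":0,"wz":0},{"gripper":0,"dx":0,"dy":0,"dz":0,"wx":0,"wy":0,"wz":0},{"gripper":0,"dx":0,"dy":0,"dz":0,"wx":0,"wy":0,"wz":0},{"gripper":0,"dx":0,"dy":0,"dz":0,"wx":0,"wy":0,"wz":0}]}}

```text
time_s: 24.42
eef_pos: [0.4731, -0.2323, 0.0659]
orientation: [-0.001, 0.727, 0.687, -0.0]
wrist_force: [-1.3, -0.2, -0.2]
opening: 0.513
finger_force: 0.0
```

Call:
{"op": "play_rows", "data": {"moves": [{"gripper":0,"dx":0,"dy":0,"dz":0,"wx":0,"wy":0,"wz":0},{"gripper":0,"dx":0,"dy":0,"dz":0,"wx":0,"wy":0,"wz":0},{"gripper":0,"dx":0,"dy":0,"dz":0,"wx":0,"wy":0,"wz":0},{"gripper":0,"dx":0,"dy":0,"dz":0,"wx":0,"wy":0,"wz":0},{"gripper":0,"dx":0,"dy":0,"dz":-0.009,"wx":0,"wy":0,"wz":0},{"gripper":0,"dx":0,"dy":0,"dz":-0.003,"wx":0,"wy":0,"wz":0},{"gripper":0,"dx":0,"dy":0,"dz":-0.0015,"wx":0,"wy":0,"wz":0},{"gripper":0,"dx":0,"dy":0,"dz":0,"wx":0,"wy":0,"wz":0},{"gripper":0,"dx":0,"dy":0,"dz":0,"wx":0,"wy":0,"wz":0}]}}

```text
time_s: 25.17
eef_pos: [0.4739, -0.2327, 0.0533]
orientation: [0.0, 0.727, 0.687, 0.0]
wrist_force: [1.1, -0.5, 2.7]
opening: 0.004
finger_force: 1.2
```

Contact at 39.3 mm: home. Retreat upward and take a last look at blue and yellow.

Call:
{"op": "play_rows", "data": {"moves": [{"gripper":0,"dx":0,"dy":0,"dz":0.03,"wx":0,"wy":0,"wz":0},{"gripper":0,"dx":0,"dy":0,"dz":0.04,"wx":0,"wy":0,"wz":0},{"gripper":0,"dx":0,"dy":0,"dz":0.04,"wx":0,"wy":0,"wz":0},{"gripper":0,"dx":0,"dy":0,"dz":0.04,"wx":0,"wy":0,"wz":0},{"gripper":0,"dx":0,"dy":0,"dz":0,"wx":0,"wy":0,"wz":0},{"gripper":0,"dx":0,"dy":0,"dz":0,"wx":0,"wy":0,"wz":0},{"gripper":0,"dx":0,"dy":0,"dz":0,"wx":0,"wy":0,"wz":0}]}}

```text
time_s: 25.75
eef_pos: [0.4733, -0.2325, 0.2026]
orientation: [-0.0, 0.727, 0.687, -0.0]
wrist_force: [0.1, 0.5, 0.1]
opening: 0.004
finger_force: 0.0
```

```bash
python3 - <<'E'
from h import *
look(('yellow',.039,(.474,-.2327)),('blue',.039,(.606,-.217)),f='w14')
t=snap('top');c=manip.get_calibration('top');print(rect(t,c,'red',.039,(.6229,.2505)))
E
```

```text
t 25.75 tcp [ 0.4733 -0.2325  0.2026] xang 86.78 tilt 0.04 open 0.004 F [0.1 0.5 0.1]
yellow [ 0.4746 -0.2302] (70.8, 47.3) yaw 86.82 d [0.0012 0.0023] dyaw rad 0.0007
blue [ 0.6019 -0.2138] (74.8, 48.1) yaw -46.05 d [0.1286 0.0187] dyaw rad 0.8232
(array([0.61822125, 0.24542633]), (76.4, 47.7), 50.38895034790039)
```

View pics/w14.png

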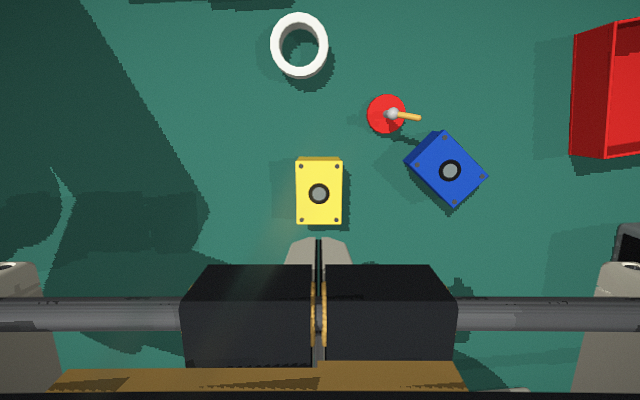

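Yellow (319,190) and blue (447,170) are both covered squarely, with the stand, tape and bin undisturbed. Handing in.

```bash
python3 -c "
from cell import manip
print(manip.hand_in())"
```

```text
the job is handed in; nothing more can be done
None
```

The red, blue and yellow covers are each fully home on their own cases, confirmed by a fingertip touch at about 39 mm on each top, and the job is handed in; I moved nothing else on the bench.

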